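Find the rocking canister lid and press it home

ROBOT

A 7-joint arm with a two-finger parallel gripper is mounted at the origin on the work surface. World frame = base frame: x ahead of the robot, y to its left, z up, the work surface at z = 0. Lengths are in m, angles in degrees, forces in N, time in s.
With the tool pointing down it reaches from about 0.4 to 0.9 m from the base axis. Payload 5.6 kg.
Tool frame: the origin (TCP) lies between the finger pads; the fingertips stand finger_overhang ahead of it and the grasp point (between the pads) lies 11 mm behind it (finger_overhang is the distance from the TCP to the fingertips, in m); y points along the fingers, z is the direction in which the jaws open and shut, and the axes are right-handed (so a half turn about y gives the same grasp; the last joint's range is limited). The gripper opens to 92 mm and grips with 3 to 60 N. Pads are 20 mm wide; open, the fingers measure 128 mm over their backs; the gripper's body (75 mm by 189 mm) begins 69 mm behind the grasp point.
Start: joints at [-75.86, 26.786, -0.665, 91.828, 0.344, 61.387, -3.226], TCP at [0.186, 0.623, 0.223] pointing down, gripper open.
Joint ranges: [-144.91, 144.91], [-17.63, 115.5], [-89.93, 88.59], [15.96, 139.68], [-74.01, 254.01], [8.47, 105.57], [-167.45, 167.45]. Speed limits (degrees/s): [147.25, 147.25, 180, 180, 180, 180, 180].

INTERFACE

Orientations are given as a 3x3 rotation matrix whose columns are the frame's x, y, z axes.
In Python, from rig import state, get_image, get_calibration, sign_off, finger_overhang gives the robot as it stands.
- The arm moves only by the tool arm_command, never from a script. Its argument "targets" is a list of rows, each a list of 3 entries, a list of its own where there are three numbers: the turn, a rotation vector about the tool's x, y, z in degrees, then the shift along the tool's x, y, z in mm, then the finger opening in mm, from 0 to 91.9. In form: [[[ax, ay, az], [x, y, z], gripper], ...]. A call has 1 to 8 rows; each row is the pose to reach, as a shift and turn from the pose commanded when the call began, along the tool's axes at that moment; what a row does not reach only later rows make up. A row lasts 1/10 s, in which the tool goes at most 50 mm and 8.59 degrees, less where a joint would pass 70% of its speed; a pose out of reach is approached as far as the arm can. A call with a gripper value outside its range is refused whole. The fingers move at their own pace and stop on an object; "force" is the grip in N (left out, the last holds). Time passes only in rows, so rows that repeat a pose let the fingers close. It gives the time, the measured TCP pose, the force and the opening at its end, in the units of the state.
- state(): the state, without advancing time (a new reading comes with each control period).
- get_image(name): name is "scene" or "top"; returns (picture, depth): 400x640x3 uint8, red, green, blue; 400x640 float32, m along the optical axis (not along the pixel's ray), 0 where there is no reading.
- get_calibration(name): a dict with "fx", "fy", "cx", "cy" (pixels), "origin" and "attitude" of the camera in the world. Camera axes: x right, y up, looking along -z (the intrinsics and any distortion apply to the point x, -y, -z); pixel columns grow to the right and rows downward; lengths in m; the calibration is good to about 2 mm. A picture is of the moment at which its call begins. get_calibration takes no time and is no camera call.
- sign_off(): hands the job in, once; it reports no verdict.
The state is a dict: "t": time; "joints": joint angles; "joint_velocities": joint speeds; "joint_torque": joint torques, N m; "position": TCP position; "tool_rot": TCP orientation; "force": force on the tool from outside, world axes, zero at the start; "moment": the same for the moment, N m; "grip_width": finger opening in m.
Only numpy, scipy, OpenCV 4.12 (cv2) and the standard library are available. Lean on these libraries where they do the work, as an engineer would, in place of code of your own. Each camera call takes 0.05 s, during which the arm holds its last target.

TASK

Of the four identical bamboo lids on the canisters in the tray, one is not seated: find it by pressing each lid lightly near its edge with the fingertips until one rocks, then press that lid firmly in the middle until it is fully home and level. Only press, never lift or drag a lid; be gentle with the sound lids, which must not be squashed down hard, and leave everything else where it stands.

Things in the scene. Friction and masses are not known exactly. Their poses are not given: they have to be found in the camera images.
- tray: bamboo tray, fixed to the counter, 250 mm along its x, y from -125 to +225 mm, rim 30 mm high, floor 10 mm high. Origin: underside, below the middle of a square of four identical white ceramic canisters (82 mm wide, fixed). The canisters stand at x = +/-56, y = +/-56 mm in the tray's axes. z up.
- lid_1: round bamboo lid of the canister at tray x -56, y +56 mm, one of four alike: flat top 88 mm wide, a plug of 70 mm below. Loose. Origin: centre of the plug's underside, 20 mm below the flat top; z up, along the lid's axis. Lid tops stand 111 to 119 mm above the counter; height does not tell which lid is unseated.
- lid_2: round bamboo lid of the canister at tray x -56, y -56 mm, one of four alike: flat top 88 mm wide, a plug of 70 mm below. Loose. Origin: centre of the plug's underside, 20 mm below the flat top; z up, along the lid's axis. Lid tops stand 111 to 119 mm above the counter; height does not tell which lid is unseated.
- lid_3: round bamboo lid of the canister at tray x +56, y +56 mm, one of four alike: flat top 88 mm wide, a plug of 70 mm below. Loose. Origin: centre of the plug's underside, 20 mm below the flat top; z up, along the lid's axis. Lid tops stand 111 to 119 mm above the counter; height does not tell which lid is unseated.
- lid_4: round bamboo lid of the canister at tray x +56, y -56 mm, one of four alike: flat top 88 mm wide, a plug of 70 mm below. Loose. Origin: centre of the plug's underside, 20 mm below the flat top; z up, along the lid's axis. Lid tops stand 111 to 119 mm above the counter; height does not tell which lid is unseated.
- rock_a (a joint): tilt in rad of the gasket under the unseated lid about one level axis, 0 = level, stops at -0.1 and 0.1. Changes only while that lid rocks. Any of the four lids may be the unseated one: pressed 25 mm off centre it tips toward the finger to about 0.1 rad under 2 N, then feels firm, and springs level when let go
- rock_b (a joint): the same about the level axis square to rock_a
- seat_drop (a joint): how far the unseated lid's gasket has been pushed down into its canister, m: 0 at the start, about 0.006 when the lid is fully home on the hard rim. It slides only under about 12 N or more (use about 15 N, in the middle of the lid) and stays where it is left
- gasket_1 (a joint): height of the soft gasket under one of the three sound lids (which one is not known), m, growing downward: rests at about -3.4 mm, springs back when let go. A sound lid, pressed within 30 mm of its centre, stays level and sinks straight about 0.5 mm per N; it must not be squashed by 5 mm (about 10 N)
- gasket_2 (a joint): height of the soft gasket under one of the three sound lids (which one is not known), m, growing downward: rests at about 0.6 mm, springs back when let go. A sound lid, pressed within 30 mm of its centre, stays level and sinks straight about 0.5 mm per N; it must not be squashed by 5 mm (about 10 N)
- gasket_3 (a joint): height of the soft gasket under one of the three sound lids (which one is not known), m, growing downward: rests at about 3.6 mm, springs back when let go. A sound lid, pressed within 30 mm of its centre, stays level and sinks straight about 0.5 mm per N; it must not be squashed by 5 mm (about 10 N)
- gourd: bystander, to be left alone: orange-brown ceramic gourd cup, 76 mm wide, 74 mm tall, in the tray's side strip
- bombilla: bystander, to be left alone: slotted steel straw, 175 mm long, 12 mm high, lying on the tray floor in the lane between the canisters
- sugar_cup: bystander, to be left alone: small blue ceramic cup, 60 mm wide, 50 mm tall, in the tray's side strip
- dispenser: bystander, to be left alone: red plastic dispenser with a push latch, 90 x 90 x 166 mm, on the counter to the robot's right
- glass_canister: bystander, to be left alone: closed glass canister, 100 mm wide, 150 mm tall, on the counter to the left
- spoon: bystander, to be left alone: long spoon lying on the counter to the right
- mug: bystander, to be left alone: white mug, 80 mm wide, 90 mm tall, on the counter to the left
Things that resemble listed ones, but are neither listed nor needed, are in the scene too. What is shaped like the lid_2 but purple or turquoise is not meant.

How it is judged:
By the outcome, as a careful person would: the job done as asked, in the order asked, and still so for the second after the job is handed in, with the robot touching nothing.
It also fails if it takes over 58 s, if anything falls off the work surface, if the arm or the gripper's body presses on something with over 40 N, if the wrist force passes 120 N, or if a joint passes its speed limit or range.

## Working session

There is one attempt and no reset: what is moved stays moved. The work goes in short steps, Python scripts to look and compute and a tool call to move; the robot and the scene stay as the last step left them, time stands still between calls to the robot, and variables do not carry over. Pictures are saved under pics/ and viewed, and the job is handed in when it is done.

Besides the shell and the picture viewer there is one more tool, called after "Request:" as a command line: name --argument value ..., lists and objects as JSON in quotes. arm_command: Moves the arm, as the interface text tells. Its arguments: {"type":"object","properties":{"targets":{"type":"array"},"force":{"type":"number"}},"required":["targets"]}

```bash
mkdir -p pics; ls; cat > h.py <<'E'
import numpy as np,cv2
from rig import *
def save(n,im): cv2.imwrite('pics/'+n+'.png',cv2.cvtColor(im,cv2.COLOR_RGB2BGR))
E
python3 - <<'E'
from h import *
print(finger_overhang); s=state(); print(s)
for n in ["scene","top"]:
    c=get_calibration(n); print(n,c)
    im,d=get_image(n); save(n+'0',im); np.savez(n+'0.npz',im=im,d=d)
E
```

```text
pics
0.008
{'t': 0.0, 'joints': array([-75.85995911,  26.83548299,  -0.66262708,  91.88041093,
         0.34554372,  61.38591027,  -3.22680761]), 'joint_velocities': array([ 0.04620815,  0.03161408,  0.00674329, -0.00023455,  0.06446865,
       -0.02334076, -0.04458702]), 'joint_torque': array([-5.22113060e-04, -5.20567882e+01, -1.31070046e-02, -2.43747067e+01,
       -5.68230520e-02,  1.72968011e-02,  1.57875479e-04]), 'position': array([0.18567473, 0.62233021, 0.22164987]), 'tool_rot': array([[ 9.58274887e-01, -3.36612695e-04,  2.85848084e-01],
       [-2.85848234e-01, -1.71096447e-03,  9.58273374e-01],
       [ 1.66508934e-04, -9.99998480e-01, -1.73579443e-03]]), 'force': array([-0.18231918, -0.43608018, -0.35091421]), 'moment': array([ 0.02072735, -0.03656033,  0.01626532]), 'grip_width': 0.09199063195256986}
scene {'fx': 446.0420750319818, 'fy': 446.0420750319818, 'cx': 317.2215029206684, 'cy': 207.37522501889137, 'origin': array([1.33794423, 0.2802255 , 0.80885445]), 'attitude': array([[-0.32442791, -0.6038894 ,  0.72805503],
       [ 0.94584604, -0.19812751,  0.25713957],
       [-0.01103613,  0.77205122,  0.63546449]])}
top {'fx': 382.2795217403312, 'fy': 382.2795217403312, 'cx': 317.33722901837194, 'cy': 195.94991634600677, 'origin': array([ 0.40476885, -0.00899833,  1.15419102]), 'attitude': array([[-0.00526353,  0.99594431, -0.08981769],
       [-0.99995611, -0.00593826, -0.00724666],
       [-0.00775063,  0.08977561,  0.99593186]])}
```

View pics/scene0.png

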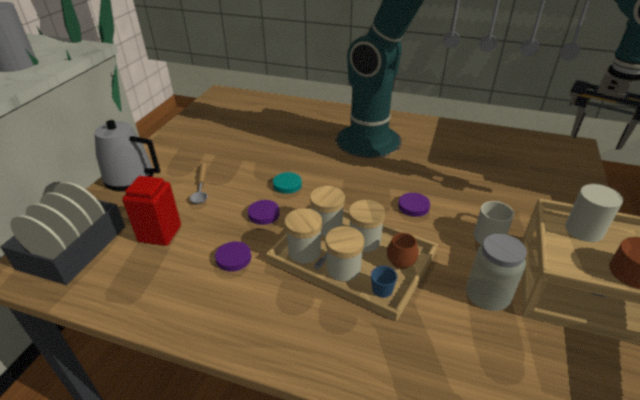

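View pics/top0.png

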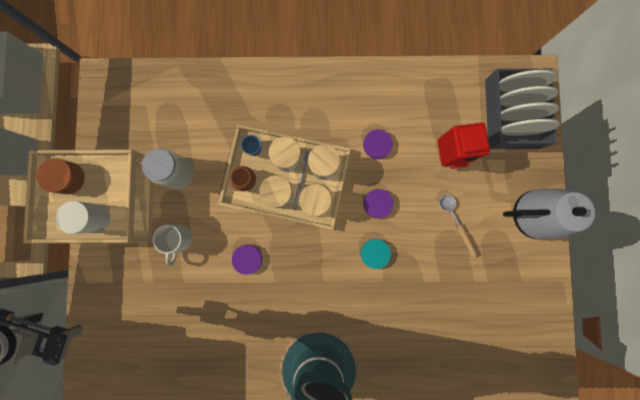

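The scene view has the four bamboo-lidded canisters at about (303,222), (326,200), (366,214) and (344,243). In the top view the lids are at (284,153), (323,160), (275,191) and (315,200). The lookalikes in the top view are purple discs at (378,143), (378,204) and (246,259), and a turquoise one at (376,253). I exclude these by colour and because they lie on the counter.

```bash
cat >> h.py <<'E'
def world(n,d,uv):
    c=get_calibration(n); uv=np.asarray(uv); dd=d[uv[:,1],uv[:,0]]
    p=np.stack([(uv[:,0]-c['cx'])/c['fx']*dd,-(uv[:,1]-c['cy'])/c['fy']*dd,-dd],1)
    return p@c['attitude'].T+c['origin']
def ray(n,uv,z):
    c=get_calibration(n); uv=np.atleast_2d(uv).astype(float)
    p=np.stack([(uv[:,0]-c['cx'])/c['fx'],-(uv[:,1]-c['cy'])/c['fy'],-np.ones(len(uv))],1)@c['attitude'].T
    return c['origin']+p*((z-c['origin'][2])/p[:,2])[:,None]
E
python3 - <<'E'
from h import *
for n in ['top','scene']:
    f=np.load(n+'0.npz'); im,d=f['im'],f['d']
    v,u=np.mgrid[0:400,0:640]; P=world(n,d,np.stack([u.ravel(),v.ravel()],1)).reshape(400,640,3)
    hsv=cv2.cvtColor(im,cv2.COLOR_RGB2HSV)
    m=((P[...,2]>.1)&(P[...,2]<.13)&(P[...,0]>.35)&(P[...,0]<.75)&(abs(P[...,1]-.1)<.25)&(hsv[...,0]<30)&(hsv[...,1]>50)).astype(np.uint8)
    m=cv2.morphologyEx(m,cv2.MORPH_OPEN,np.ones((3,3)))
    k,l,st,ce=cv2.connectedComponentsWithStats(m)
    for i in range(1,k):
        if st[i,4]<80: continue
        q=P[l==i]; cs,_=cv2.findContours((l==i).astype(np.uint8),0,2); e=cv2.fitEllipse(cs[0])
        zm=np.median(q[:,2])
        A=np.c_[q[:,:2]-q[:,:2].mean(0),np.ones(len(q))]; co=np.linalg.lstsq(A,q[:,2],rcond=None)[0]
        print(n,ce[i].round(1),st[i,4],'ell',np.round(e[0],1),np.round(e[1],1),'ray',ray(n,e[0],zm)[0].round(4),'mean',q.mean(0).round(4),'ext',np.ptp(q,0).round(3),'slope',co.round(3))
    z=d[l*0==1]
    x=cv2.resize(im[110:240,210:400] if n=='top' else im[160:320,250:450],None,fx=4,fy=4 if n=='top' else 3.7); save(n+'crop',x)
E
```

```text
top [284.2 151.7] 787 ell [284.2 151.8] [30.7 30.9] ray [0.6224 0.0898 0.1109] mean [0.6224 0.0897 0.1108] ext [0.087 0.087 0.017] slope [0.012 0.005 0.111]
top [323.7 159.7] 800 ell [323.7 159.8] [30.9 31.4] ray [ 0.5977 -0.0195  0.118 ] mean [ 0.598  -0.0195  0.1179] ext [0.087 0.085 0.023] slope [0.015 0.001 0.118]
top [275.3 190.6] 807 ell [275.2 190.7] [30.9 31.6] ray [0.5138 0.1139 0.1139] mean [0.514  0.1135 0.1139] ext [0.086 0.086 0.019] slope [0.005 0.009 0.114]
top [314.9 199.2] 803 ell [315.  199.2] [31.2 31.4] ray [0.4897 0.0051 0.1148] mean [0.4896 0.0052 0.1148] ext [0.085 0.085 0.017] slope [-0.001  0.001  0.115]
scene [327.2 198.1] 708 ell [327.3 198.3] [24.3 35.5] ray [0.4995 0.0112 0.1137] mean [0.4976 0.0104 0.1127] ext [0.091 0.087 0.018] slope [-0.051 -0.021  0.113]
scene [366.6 212.8] 784 ell [366.7 212.9] [25.3 37.5] ray [0.5234 0.119  0.113 ] mean [0.5219 0.1184 0.1122] ext [0.088 0.087 0.018] slope [-0.051 -0.007  0.112]
scene [303.1 222.9] 884 ell [303.1 223.1] [28.4 37.9] ray [ 0.6104 -0.0124  0.117 ] mean [ 0.6078 -0.0134  0.1155] ext [0.087 0.087 0.021] slope [-0.082 -0.027  0.115]
scene [344.6 240.7] 918 ell [344.6 240.6] [28.8 39.4] ray [0.6302 0.0947 0.1104] mean [0.6293 0.0944 0.1099] ext [0.09  0.087 0.014] slope [-0.029 -0.005  0.11 ]
```

View pics/topcrop.png

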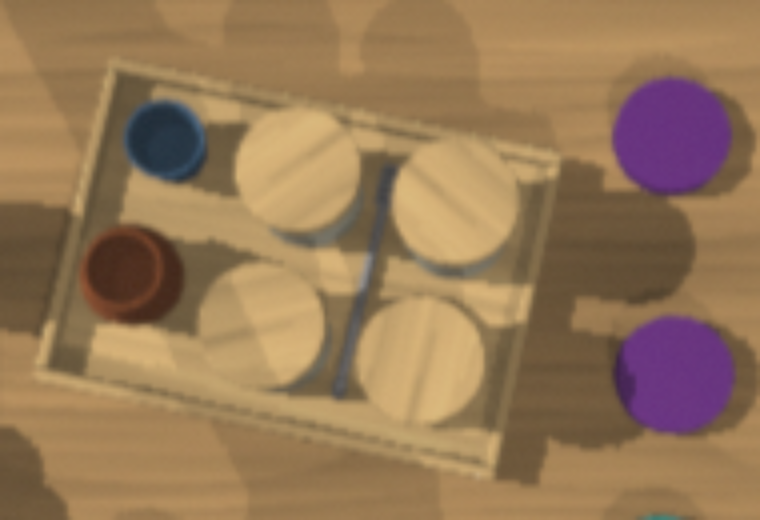

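The close crop shows four bamboo lids in the tray, with a blue cup at (165,140) and a gourd at (132,275) in its +y strip. So tray +y points to image left and +x is away from the robot. Lid spacing measures 111–112 mm, which matches the given 112.

My plan is to tilt the closed fingers 10° so their far edge makes contact 25 mm off centre. I then press lightly and compare sink against force.

```bash
cat >> h.py <<'E'
from scipy.spatial.transform import Rotation as Ro
L={1:np.array([.514,.114,.114]),2:np.array([.490,.005,.115]),3:np.array([.6225,.090,.111]),4:np.array([.598,-.0195,.118])}
def edge(s): return s['position']+s['tool_rot']@np.array([.010,.008,0])
def plan(pt,h,turn=(0,0,0),local=(.010,.008,0)):
    "shift (mm, tool axes) to put local tool point h m above pt after turn"
    s=state(); R=s['tool_rot']@Ro.from_rotvec(turn,degrees=True).as_matrix()
    tcp=np.asarray(pt)+[0,0,h]-R@np.array(local)
    return (s['tool_rot'].T@(tcp-s['position'])*1000).round(1)
def radial():
    x=state()['tool_rot'][:,0].copy(); x[2]=0; return x/np.linalg.norm(x)
E
python3 - <<'E'
from h import *
r=radial();print(r)
for h in (.15,.03): print(h,plan(L[1]+.025*r,h,(0,0,10)))
E
```

```text
[ 0.95828326 -0.28582022  0.        ]
0.15 [ 476.5  -51.2 -393.4]
0.03 [ 476.4   68.8 -393.2]
```

Request:
arm_command --targets '[[[0,0,0],[15,-30,-10],0],[[0,0,0],[50,-45,-40],0],[[0,0,0],[90,-50,-72],0],[[0,0,0],[128,-50,-104],0],[[0,0,0],[166,-50,-136],0],[[0,0,0],[204,-50,-168],0],[[0,0,0],[242,-50,-200],0],[[0,0,0],[280,-50,-232],0]]' --force 20

```text
t: 0.9
position: [0.3884, 0.3185, 0.2725]
tool_rot: [[0.958, -0.0, 0.286], [-0.286, 0.0, 0.958], [-0.0, -1.0, 0.0]]
force: [0.4, 0.8, 0.2]
grip_width: 0.0299
```

```bash
python3 - <<'E'
from h import *
s=state();print(s['t'],s['position'],s['tool_rot'].round(3),s['force'],s['grip_width'])
r=radial()
print(plan(L[1]+.025*r,.025,(0,0,10)))
E
```

```text
0.9 [0.38843196 0.31852215 0.27251903] [[ 0.958 -0.     0.286]
 [-0.286  0.     0.958]
 [-0.    -1.     0.   ]] [0.42791193 0.82511557 0.24476614] 0.02992791543942386
[ 195.3  123.9 -160.1]
```

Request:
arm_command --targets '[[[0,0,2],[35,0,-30],0],[[0,0,4],[72,5,-60],0],[[0,0,6],[108,20,-90],0],[[0,0,8],[143,45,-118],0],[[0,0,10],[175,80,-144],0],[[0,0,10],[195.3,110,-160.1],0],[[0,0,10],[195.3,124,-160.1],0],[[0,0,10],[195.3,124,-160.1],0]]'

```text
t: 1.7
position: [0.5274, 0.1108, 0.1462]
tool_rot: [[0.942, -0.172, 0.287], [-0.283, 0.049, 0.958], [-0.178, -0.984, -0.003]]
force: [-0.0, 1.0, 0.6]
grip_width: 0.0005
```

```bash
cat >> h.py <<'E'
def rep():
    s=state(); print('t',s['t'],'F',s['force'].round(2),'M',s['moment'].round(3),'edge',(edge(s)*1000).round(2),'grip',round(s['grip_width'],4))
    return s
E
python3 - <<'E'
from h import *
s=rep(); print(s['tool_rot'].round(3)); print(plan(L[1]+.025*radial(),.0))
for n in ['scene']:
    im,d=get_image(n); save(n+'1',cv2.resize(im[100:340,200:520],None,fx=2.4,fy=2.4))
E
```

```text
t 1.7 F [-0.04  0.99  0.57] M [ 0.018 -0.111 -0.011] edge [535.43 108.4  136.53] grip 0.0005
[[ 0.942 -0.172  0.287]
 [-0.283  0.049  0.958]
 [-0.178 -0.984 -0.003]]
[ 6.8 21.7 -0.7]
```

View pics/scene1.png

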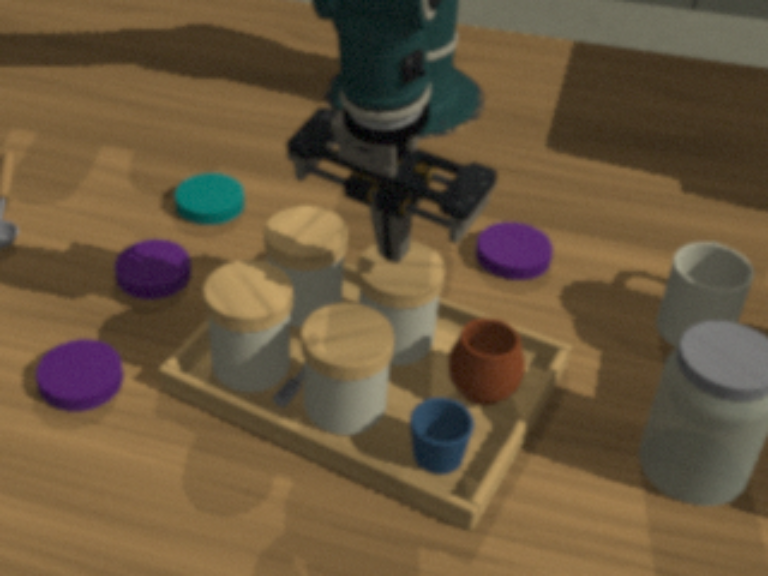

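The scene picture shows the closed fingertips at (390,250) just above lid_1 at (400,272). The arm is still settling.

Request:
arm_command --targets '[[[0,0,0],[1.8,9.8,0],0],[[0,0,0],[3.2,17.7,0],0],[[0,0,0],[3.2,17.7,0],0],[[0,0,0],[3.2,17.7,0],0],[[0,0,0],[3.2,17.7,0],0]]'

```text
t: 2.25
position: [0.5295, 0.1116, 0.1311]
tool_rot: [[0.944, -0.166, 0.285], [-0.281, 0.05, 0.958], [-0.173, -0.985, 0.001]]
force: [0.2, -0.0, 0.5]
grip_width: 0.0005
```

```bash
python3 - <<'E'
from h import *
s=rep(); print(s['tool_rot'].round(3)); print(plan(L[1]+.025*radial(),.0),s['joint_velocities'].round(2))
E
```

```text
t 2.25 F [ 0.19 -0.04  0.54] M [-0.038 -0.152 -0.028] edge [537.59 109.18 121.51] grip 0.0005
[[ 0.944 -0.166  0.285]
 [-0.281  0.05   0.958]
 [-0.173 -0.985  0.001]]
[ 2.3  7.2 -2.1] [ 0.11  0.01  0.06 -0.05 -0.09  0.02 -0.03]
```

Request:
arm_command --targets '[[[0,0,0],[0.5,3,0],0],[[0,0,0],[1.1,6,0],0],[[0,0,0],[1.1,6,0],0],[[0,0,0],[1.1,6,0],0]]'

```text
t: 2.65
position: [0.5293, 0.1112, 0.1244]
tool_rot: [[0.944, -0.167, 0.286], [-0.282, 0.05, 0.958], [-0.174, -0.985, -0.0]]
force: [-0.5, 0.1, -0.1]
grip_width: 0.0002
```

```bash
python3 -c "
from h import *
rep()"
```

```text
t 2.65 F [-0.46  0.12 -0.08] M [-0.061 -0.16   0.018] edge [537.36 108.8  114.77] grip 0.0002
```

Request:
arm_command --targets '[[[0,0,0],[0.2,1,0],0],[[0,0,0],[0.35,2,0],0],[[0,0,0],[0.35,2,0],0]]'

```text
t: 2.95
position: [0.5294, 0.1112, 0.1226]
tool_rot: [[0.944, -0.166, 0.286], [-0.282, 0.05, 0.958], [-0.174, -0.985, 0.0]]
force: [-0.1, 0.7, 3.8]
grip_width: 0.0005
```

```bash
python3 -c "
from h import *
rep()"
```

```text
t 2.95 F [-0.05  0.67  3.81] M [-0.047  0.067 -0.006] edge [537.48 108.82 113.03] grip 0.0005
```

Request:
arm_command --targets '[[[0,0,0],[0.2,1,0],0],[[0,0,0],[0.2,1,0],0]]'

```text
t: 3.15
position: [0.5294, 0.1112, 0.1217]
tool_rot: [[0.944, -0.166, 0.286], [-0.281, 0.05, 0.958], [-0.174, -0.985, 0.0]]
force: [-0.5, -0.4, 3.3]
grip_width: 0.0005
```

```bash
python3 -c "
from h import *
rep()
im,d=get_image('scene');np.savez('p1.npz',im=im,d=d);rep();save('p1',cv2.resize(im[160:280,280:440],None,fx=5,fy=5))
im,d=get_image('top');rep();np.savez('p1t.npz',im=im,d=d)
"
```

```text
t 3.15 F [-0.55 -0.36  3.33] M [-0.112  0.186 -0.   ] edge [537.5  108.82 112.1 ] grip 0.0005
t 3.2 F [-1.8  -0.83  4.39] M [-0.086  0.139  0.017] edge [537.55 108.8  112.12] grip 0.0004
t 3.25 F [-0.46 -0.2   4.33] M [-0.149  0.171  0.06 ] edge [537.5  108.82 112.09] grip 0.0003
```

View pics/p1.png

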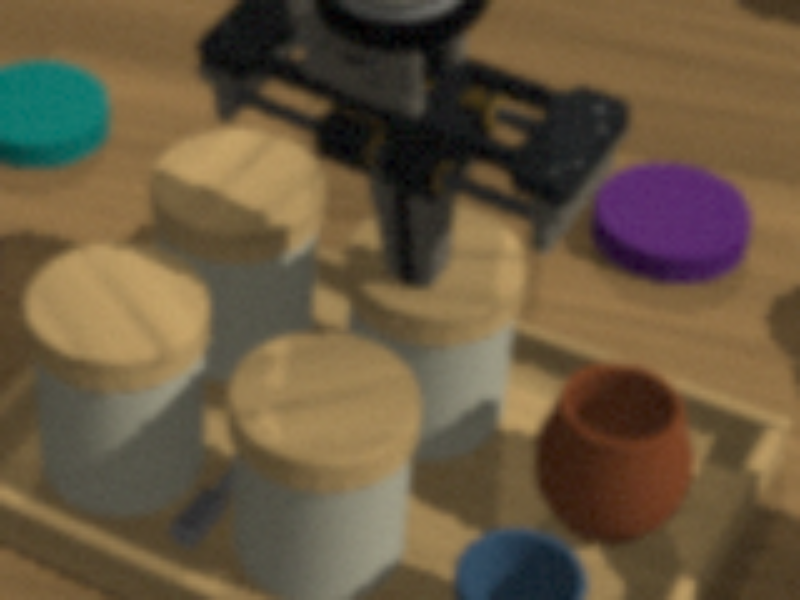

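The picture shows the fingertips on the near-right lid_1, at (415,275). I'll check its tilt by comparing depth against the first frames.

```bash
cat >> h.py <<'E'
def tilt(n,f0,f1,k):
    a=np.load(f0)['d'];fb=np.load(f1);b=fb['d']
    v,u=np.mgrid[0:400,0:640]; uv=np.stack([u.ravel(),v.ravel()],1)
    out=[]
    for d in (a,b):
        P=world(n,d,uv); out.append(P)
    P,Q=out; C=L[k]
    m=(np.hypot(P[:,0]-C[0]-(0.004 if n=='scene' else 0),P[:,1]-C[1])<.034)&(abs(P[:,2]-C[2])<.012)&(abs(Q[:,2]-C[2])<.012)
    q=P[m]; dz=Q[m,2]-P[m,2]
    r=radial(); t=np.array([-r[1],r[0],0]); X=np.c_[(q-C)@r,(q-C)@t,np.ones(len(q))]
    from scipy.optimize import least_squares
    z=least_squares(lambda p:X@p-dz,[0,0,0],loss='soft_l1',f_scale=.002).x
    print(n,k,'n',m.sum(),'slope r,t',z[:2].round(4),'dz mm',(z[2]*1e3).round(2),'std',(dz.std()*1e3).round(2), 'se',(2e-3/np.sqrt(m.sum())/.018).round(4))
E
python3 - <<'E'
from h import *
for k in (1,2,3,4):
    tilt('scene','scene0.npz','p1.npz',k);tilt('top','top0.npz','p1t.npz',k)
E
```

```text
scene 1 n 252 slope r,t [0.0196 0.0033] dz mm -1.95 std 4.1 se 0.007
top 1 n 15 slope r,t [0.0779 0.3451] dz mm 7.33 std 2.56 se 0.0287
scene 2 n 347 slope r,t [-0.0114 -0.008 ] dz mm -0.01 std 2.0 se 0.006
top 2 n 469 slope r,t [ 0.0031 -0.006 ] dz mm -0.15 std 2.73 se 0.0051
scene 3 n 482 slope r,t [-0.0065 -0.0101] dz mm 0.03 std 1.86 se 0.0051
top 3 n 60 slope r,t [ 0.0231 -0.0654] dz mm -1.56 std 2.44 se 0.0143
scene 4 n 423 slope r,t [-0.0036  0.0032] dz mm 0.04 std 1.8 se 0.0054
top 4 n 472 slope r,t [0.0055 0.0027] dz mm 0.14 std 2.65 se 0.0051
```

Lid_1 did not tip: the slope is about +0.02, against the −0.1 a rocking lid would show. It sank about 2 mm straight under about 4 N, so it is sound. Next is lid_2.

```bash
python3 - <<'E'
from h import *
for k in (2,3,4): print(k,plan(L[k]+.025*radial(),.02),plan(L[k]+.025*radial(),.004))
E
```

```text
2 [   5.   -24.2 -113.1] [   7.8   -8.4 -113.1]
3 [106.9 -38.    6.3] [109.6 -22.3   6.3]
4 [ 113.3  -46.3 -105.7] [ 116.1  -30.5 -105.7]
```

Request:
arm_command --targets '[[[0,0,0],[-4,-22,0],0],[[0,0,0],[-3,-27,-30],0],[[0,0,0],[1,-28,-70],0],[[0,0,0],[4,-26,-105],0],[[0,0,0],[5,-20,-113.1],0],[[0,0,0],[7.5,-10,-113.1],0],[[0,0,0],[7.8,-8.4,-113.1],0],[[0,0,0],[7.8,-8.4,-113.1],0]]'

```text
t: 4.05
position: [0.5056, 0.002, 0.1275]
tool_rot: [[0.944, -0.168, 0.283], [-0.279, 0.05, 0.959], [-0.175, -0.985, 0.0]]
force: [-0.2, -0.5, 0.3]
grip_width: 0.0005
```

```bash
python3 -c "
from h import *
rep();print(plan(L[2]+.025*radial(),0))"
```

```text
t 4.05 F [-0.22 -0.54  0.27] M [-0.075 -0.143  0.009] edge [ 5.1373e+02 -3.5000e-01  1.1787e+02] grip 0.0005
[ 1.2  2.7 -1.6]
```

Request:
arm_command --targets '[[[0,0,0],[0.35,2,0],0],[[0,0,0],[0.7,4,0],0],[[0,0,0],[0.7,4,0],0],[[0,0,0],[0.7,4,0],0]]'

```text
t: 4.45
position: [0.5058, 0.0005, 0.1244]
tool_rot: [[0.944, -0.166, 0.285], [-0.281, 0.05, 0.958], [-0.174, -0.985, 0.0]]
force: [-0.7, 0.4, -0.3]
grip_width: 0.0004
```

```bash
python3 -c "
from h import *
rep()"
```

```text
t 4.45 F [-0.66  0.4  -0.29] M [-0.004 -0.105 -0.036] edge [513.93  -1.88 114.78] grip 0.0004
```

Request:
arm_command --targets '[[[0,0,0],[0.2,1,0],0],[[0,0,0],[0.35,2,0],0],[[0,0,0],[0.35,2,0],0]]'

```text
t: 4.75
position: [0.5066, 0.0002, 0.1226]
tool_rot: [[0.944, -0.165, 0.286], [-0.282, 0.05, 0.958], [-0.172, -0.985, 0.0]]
force: [2.3, 0.1, 2.0]
grip_width: 0.0008
```

```bash
python3 -c "
from h import *
rep()"
```

```text
t 4.75 F [2.27 0.1  2.  ] M [-0.05  -0.615  0.004] edge [514.7   -2.27 113.  ] grip 0.0008
```

Request:
arm_command --targets '[[[0,0,0],[0.15,0.7,0],0],[[0,0,0],[0.15,0.7,0],0]]'

```text
t: 4.95
position: [0.5067, 0.0002, 0.122]
tool_rot: [[0.944, -0.164, 0.286], [-0.282, 0.05, 0.958], [-0.172, -0.985, 0.001]]
force: [3.3, -1.1, 3.9]
grip_width: 0.0004
```

```bash
python3 -c "
from h import *
rep()
im,d=get_image('scene');np.savez('p2.npz',im=im,d=d);rep()
tilt('scene','scene0.npz','p2.npz',2)
"
```

```text
t 4.95 F [ 3.32 -1.11  3.85] M [-0.026 -0.715 -0.072] edge [514.78  -2.24 112.41] grip 0.0004
t 5.0 F [ 2.9  -0.6   4.92] M [-0.091 -0.763 -0.042] edge [514.79  -2.24 112.42] grip 0.0004
scene 2 n 234 slope r,t [-0.0862 -0.0178] dz mm 0.64 std 4.16 se 0.0073
```

Lid_2 rocks: its slope is −0.086 toward the finger, with a sideways reaction of about 3 N, while lid_1 stayed level. I'll lift straight off, return the tool to vertical, and press lid_2 in the middle.

Request:
arm_command --targets '[[[0,0,0],[-0.9,-5,0],0],[[0,0,0],[-3.5,-20,0],0],[[0,0,-5],[-5.3,-30,0],0],[[0,0,-10],[-5.3,-30,0],0],[[0,0,-10],[-5.3,-30,0],0],[[0,0,-10],[-5.3,-30,0],0]]'

```text
t: 5.6
position: [0.5054, 0.0006, 0.1527]
tool_rot: [[0.958, -0.001, 0.285], [-0.285, 0.001, 0.958], [-0.002, -1.0, 0.0]]
force: [0.7, -0.6, -0.7]
grip_width: 0.0006
```

```bash
python3 -c "
from h import *
s=rep();print(s['position'],s['tool_rot'].round(4))
for h in (.006,0): print(plan(L[2],h,(0,0,0),(0,.008,0)))
im,d=get_image('scene');np.savez('p3.npz',im=im,d=d)
tilt('scene','scene0.npz','p3.npz',2);save('p3',cv2.resize(im[160:280,280:440],None,fx=5,fy=5))
"
```

```text
t 5.6 F [ 0.7  -0.6  -0.66] M [ 0.01  -0.001  0.081] edge [515.02  -2.23 144.69] grip 0.0006
[0.50544303 0.00061781 0.15270263] [[ 9.585e-01 -1.400e-03  2.852e-01]
 [-2.852e-01  9.000e-04  9.585e-01]
 [-1.600e-03 -1.000e+00  5.000e-04]]
[-16.   23.7  -0.2]
[-16.   29.7  -0.2]
scene 2 n 320 slope r,t [-0.01   -0.0009] dz mm 0.08 std 1.82 se 0.0062
```

View pics/p3.png

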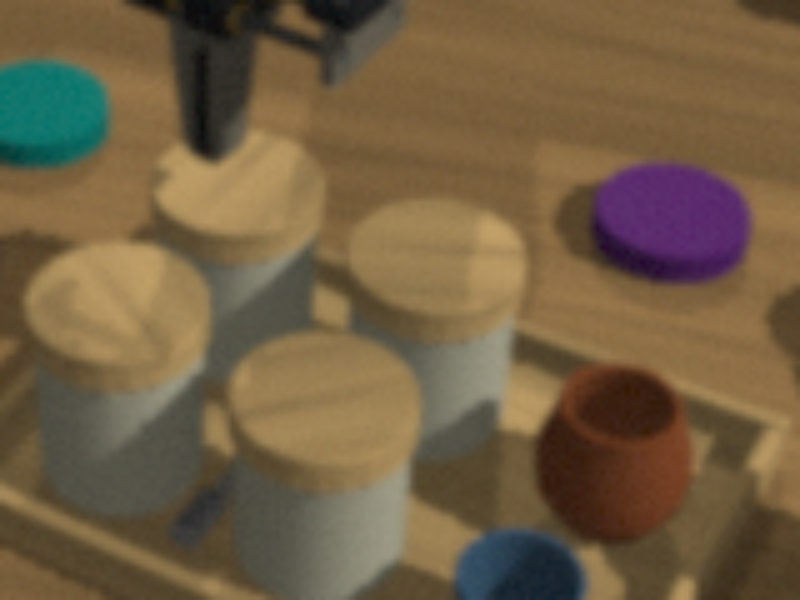

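Lid_2 has sprung level again (slope −0.01), with the fingertips above it at (215,150). Now the middle press.

Request:
arm_command --targets '[[[0,0,0],[-8,5,0],0],[[0,0,0],[-15.5,15,0],0],[[0,0,0],[-15.5,24,0],0],[[0,0,0],[-15.5,27,0],0],[[0,0,0],[-15.5,29,0],0],[[0,0,0],[-15.5,29,0],0],[[0,0,0],[-15.5,30,0],0],[[0,0,0],[-15.5,30,0],0]]'

```text
t: 6.45
position: [0.4909, 0.0044, 0.1224]
tool_rot: [[0.958, -0.001, 0.286], [-0.286, 0.0, 0.958], [-0.001, -1.0, -0.0]]
force: [-3.9, -0.6, 7.2]
grip_width: 0.0006
```

```bash
python3 -c "
from h import *
s=rep();print(s['position'],plan(L[2],0,(0,0,0),(0,.008,0)))"
```

```text
t 6.45 F [-3.87 -0.64  7.21] M [-0.171  0.729  0.002] edge [500.47   1.57 114.4 ] grip 0.0006
[0.49089635 0.00443124 0.12240228] [-1.  -0.6  0.3]
```

Request:
arm_command --targets '[[[0,0,0],[0,0.5,0],0],[[0,0,0],[0,1,0],0],[[0,0,0],[0,1,0],0]]'

```text
t: 6.75
position: [0.491, 0.0044, 0.1216]
tool_rot: [[0.958, -0.0, 0.286], [-0.286, 0.0, 0.958], [-0.001, -1.0, 0.0]]
force: [-3.6, 0.0, 9.7]
grip_width: 0.0008
```

```bash
python3 -c "
from h import *
s=rep();print(s['position'])"
```

```text
t 6.75 F [-3.61  0.    9.67] M [-0.079  0.865 -0.015] edge [500.56   1.58 113.62] grip 0.0008
[0.49098088 0.00444336 0.12162319]
```

A sideways load of −3.7 N built up because the arm was still settling at contact. I'll unload it, then land again vertically.

Request:
arm_command --targets '[[[0,0,0],[0,-3,0],0],[[0,0,0],[0,-5,0],0],[[0,0,0],[0,-5,0],0],[[0,0,0],[0,-5,0],0],[[0,0,0],[0,-5,0],0]]'

```text
t: 7.25
position: [0.4908, 0.0047, 0.1259]
tool_rot: [[0.958, -0.0, 0.286], [-0.286, -0.0, 0.958], [-0.0, -1.0, -0.0]]
force: [1.2, -0.4, -0.7]
grip_width: 0.0003
```

```bash
python3 -c "
from h import *
s=rep();print(s['position'],plan(L[2],0,(0,0,0),(0,.008,0)))"
```

```text
t 7.25 F [ 1.23 -0.41 -0.66] M [ 0.041 -0.009 -0.001] edge [500.42   1.83 117.86] grip 0.0003
[0.49084245 0.00468788 0.12585986] [-0.9  2.9  0.1]
```

Request:
arm_command --targets '[[[0,0,0],[-0.5,2,0],0],[[0,0,0],[-0.5,2,0],0],[[0,0,0],[-0.5,3,0],0],[[0,0,0],[-0.5,4,0],0],[[0,0,0],[-0.5,4,0],0]]'

```text
t: 7.75
position: [0.4903, 0.0048, 0.1219]
tool_rot: [[0.958, -0.0, 0.286], [-0.286, -0.0, 0.958], [-0.0, -1.0, -0.0]]
force: [-0.2, 0.0, -0.2]
grip_width: 0.0004
```

```bash
python3 -c "
from h import *
s=rep();print(s['position'])"
```

```text
t 7.75 F [-0.17  0.02 -0.19] M [-0.039  0.011  0.031] edge [499.89   1.96 113.88] grip 0.0004
[0.49030978 0.00482291 0.12188145]
```

Request:
arm_command --targets '[[[0,0,0],[0,0.5,0],0],[[0,0,0],[0,1,0],0],[[0,0,0],[0,1.5,0],0],[[0,0,0],[0,2,0],0],[[0,0,0],[0,2,0],0]]'

```text
t: 8.25
position: [0.4909, 0.0047, 0.121]
tool_rot: [[0.958, 0.001, 0.286], [-0.286, 0.0, 0.958], [0.001, -1.0, 0.001]]
force: [-2.7, -1.1, 9.2]
grip_width: 0.0006
```

```bash
python3 -c "
from h import *
s=rep();print(s['position'])"
```

```text
t 8.25 F [-2.72 -1.13  9.24] M [-0.061  0.61   0.021] edge [500.44   1.89 113.02] grip 0.0006
[0.4908523  0.00474896 0.12101471]
```

Request:
arm_command --targets '[[[0,0,0],[-0.4,0.5,0],0],[[0,0,0],[-0.7,1,0],0],[[0,0,0],[-0.7,1,0],0]]'

```text
t: 8.55
position: [0.4906, 0.0048, 0.1202]
tool_rot: [[0.958, 0.002, 0.286], [-0.286, 0.0, 0.958], [0.002, -1.0, 0.001]]
force: [-0.6, -0.1, 10.1]
grip_width: 0.0005
```

```bash
python3 -c "
from h import *
s=rep();print(s['position'])"
```

```text
t 8.55 F [-0.62 -0.06 10.13] M [-0.116  0.487  0.019] edge [500.22   1.98 112.21] grip 0.0005
[0.49062701 0.00483839 0.12019319]
```

Request:
arm_command --targets '[[[0,0,0],[0,0.5,0],0],[[0,0,0],[0,1,0],0],[[0,0,0],[0,1,0],0]]'

```text
t: 8.85
position: [0.4906, 0.0048, 0.1192]
tool_rot: [[0.958, 0.002, 0.286], [-0.286, 0.0, 0.958], [0.002, -1.0, 0.001]]
force: [-1.9, -0.2, 8.3]
grip_width: 0.0004
```

```bash
python3 -c "
from h import *
s=rep();print(s['position'])"
```

```text
t 8.85 F [-1.9  -0.19  8.25] M [-0.231  0.457  0.045] edge [500.23   1.96 111.22] grip 0.0004
[0.49063569 0.00481327 0.11920164]
```

It is sliding. I'll keep going in small steps until it feels firm.

Request:
arm_command --targets '[[[0,0,0],[0,0.5,0],0],[[0,0,0],[0,1,0],0],[[0,0,0],[0,1.5,0],0],[[0,0,0],[0,1.5,0],0]]'

```text
t: 9.25
position: [0.4906, 0.0048, 0.1177]
tool_rot: [[0.958, 0.002, 0.286], [-0.286, 0.0, 0.958], [0.002, -1.0, 0.001]]
force: [-2.0, -1.8, 9.1]
grip_width: 0.0007
```

```bash
python3 -c "
from h import *
s=rep();print(s['position'])"
```

```text
t 9.25 F [-1.98 -1.82  9.13] M [-0.138  0.485  0.014] edge [500.22   1.95 109.71] grip 0.0007
[0.49062274 0.00480997 0.11769002]
```

Request:
arm_command --targets '[[[0,0,0],[0,0.5,0],0],[[0,0,0],[0,1,0],0],[[0,0,0],[0,1,0],0]]'

```text
t: 9.55
position: [0.4906, 0.0048, 0.1173]
tool_rot: [[0.958, 0.001, 0.286], [-0.286, 0.001, 0.958], [0.001, -1.0, 0.001]]
force: [-4.8, -1.6, 17.4]
grip_width: 0.0005
```

```bash
python3 -c "
from h import *
s=rep();print(s['position'])"
```

```text
t 9.55 F [-4.83 -1.56 17.42] M [-0.213  1.068  0.041] edge [500.14   1.98 109.36] grip 0.0005
[0.490551   0.00483331 0.11734471]
```

Request:
arm_command --targets '[[[0,0,0],[0,0.5,0],0],[[0,0,0],[0,1,0],0],[[0,0,0],[0,1,0],0]]'

```text
t: 9.85
position: [0.4906, 0.0048, 0.1173]
tool_rot: [[0.958, 0.001, 0.286], [-0.286, 0.001, 0.958], [0.001, -1.0, 0.002]]
force: [-7.3, -0.7, 26.0]
grip_width: 0.0005
```

```bash
python3 -c "
from h import *
s=rep();print(s['position'])"
```

```text
t 9.85 F [-7.33 -0.67 26.03] M [-0.168  1.827  0.01 ] edge [500.18   1.96 109.31] grip 0.0005
[0.490589   0.00481621 0.11730034]
```

It is firm at tip z = 109.3 mm: 26 N with no further travel, about 5.5–6 mm down. Releasing straight up and retreating.

Request:
arm_command --targets '[[[0,0,0],[-0.3,-1,0],0],[[0,0,0],[-0.3,-2,0],0],[[0,0,0],[-0.3,-4,0],0],[[0,0,0],[0,-20,0],0],[[0,0,0],[0,-60,0],0],[[0,0,0],[-20,-105,15],0],[[0,0,0],[-40,-110,55],0],[[0,0,0],[-55,-110,100],0]]'

```text
t: 10.65
position: [0.4659, 0.1173, 0.2267]
tool_rot: [[0.957, 0.004, 0.289], [-0.289, 0.002, 0.957], [0.003, -1.0, 0.003]]
force: [0.5, 1.1, -0.4]
grip_width: 0.001
```

Request:
arm_command --targets '[[[0,0,0],[-30,0,35],0],[[0,0,0],[-60,0,70],0],[[0,0,0],[-90,0,105],0],[[0,0,0],[-120,0,140],0],[[0,0,0],[-120,0,140],0],[[0,0,0],[-120,0,140],0]]'

```text
t: 11.25
position: [0.39, 0.2855, 0.2241]
tool_rot: [[0.959, -0.001, 0.283], [-0.283, -0.001, 0.959], [-0.0, -1.0, -0.001]]
force: [1.1, -0.6, -0.4]
grip_width: 0.0001
```

```bash
python3 - <<'E'
from h import *
s=rep();print(s['position'])
for n in ['scene','top']:
    im,d=get_image(n);np.savez('p4%s.npz'%n,im=im,d=d)
    for k in (1,2,3,4): tilt(n,n+'0.npz','p4%s.npz'%n,k)
    save('p4'+n,cv2.resize(im[160:280,280:440],None,fx=5,fy=5) if n=='scene' else im)
E
```

```text
t 11.25 F [ 1.12 -0.57 -0.43] M [-0.017  0.015 -0.032] edge [399.57 282.71 216.1 ] grip 0.0001
[0.38998794 0.28554855 0.22410396]
scene 1 n 390 slope r,t [-0.0013  0.0047] dz mm 0.02 std 1.79 se 0.0056
scene 2 n 345 slope r,t [-0.0065 -0.0023] dz mm -6.0 std 1.81 se 0.006
scene 3 n 487 slope r,t [-0.0104 -0.0079] dz mm -0.02 std 1.81 se 0.005
scene 4 n 422 slope r,t [-0.0032  0.002 ] dz mm 0.11 std 1.76 se 0.0054
top 1 n 479 slope r,t [ 0.0007 -0.0025] dz mm 0.06 std 2.78 se 0.0051
top 2 n 484 slope r,t [ 0.0031 -0.0044] dz mm -6.03 std 2.54 se 0.0051
top 3 n 462 slope r,t [0.002  0.0017] dz mm -0.01 std 2.65 se 0.0052
top 4 n 474 slope r,t [-0.0008  0.0093] dz mm 0.02 std 2.77 se 0.0051
```

View pics/p4scene.png

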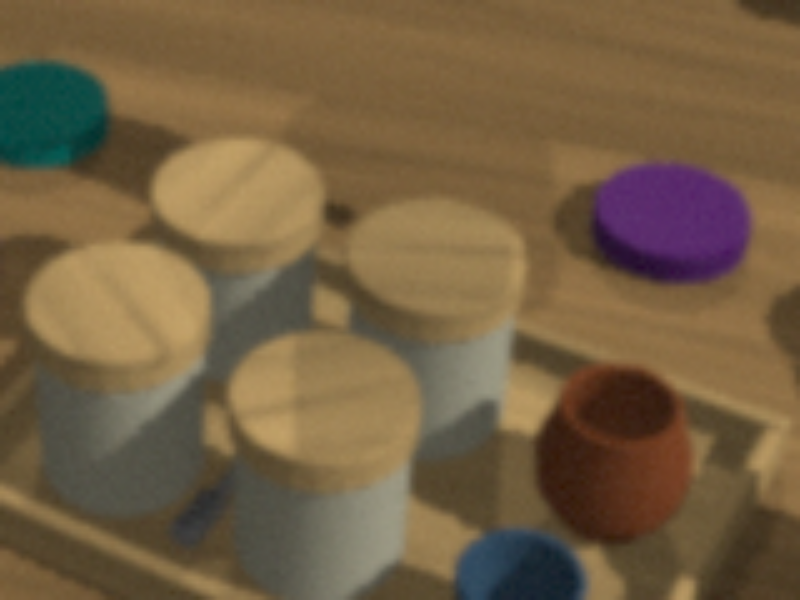

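View pics/p4top.png

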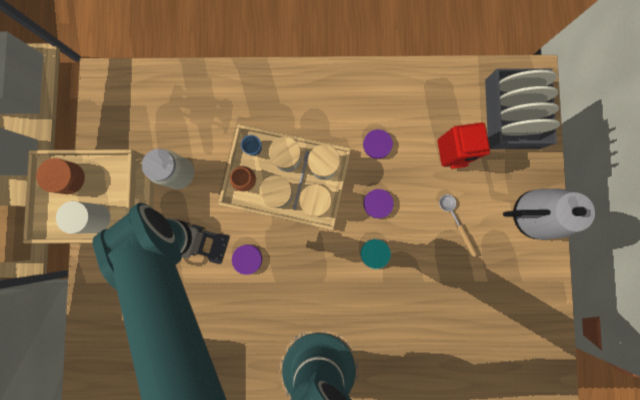

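Lid_2 is down 6.0 mm in both views and level. The other lids are unchanged. The elbow hides the mug in the top view, so I'll check it in the scene view.

```bash
python3 - <<'E'
from h import *
a=np.load('scene0.npz')['im'];b=np.load('p4scene.npz')['im']; save('cmp',np.vstack([a[150:330,180:560],b[150:330,180:560]]))
E
```

```text
(no output)
```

View pics/cmp.png

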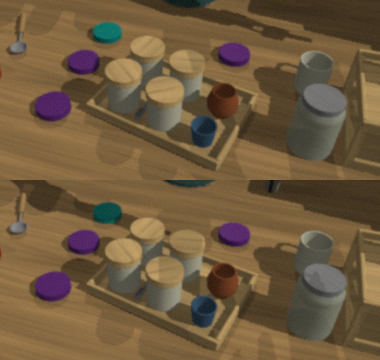

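The before and after views match: mug at (315,70) / (315,250), and the glass canister, cups and spoon have not moved. Handing in.

```bash
python3 -c "
from rig import *
print(sign_off())"
```

```text
the job is handed in; nothing more can be done
None
```

The unseated lid was lid_2 (tray x −56, y −56 mm), and it is now fully home and level. The job was handed in at about 11.4 s of the 58 s allowed.

- **Finding it:** I pressed lid_1 lightly, about 25 mm off centre with about 4 N. It sank straight without tipping, so it is sound. Lid_2 tipped about 0.09 rad toward the finger under the same press and sprang level when released. I stopped there, so lid_3 and lid_4 were never touched.
- **Seating it:** I pressed lid_2 in the middle. It slid at about 8–10 N, a little under the 12 N stated, then went firm and did not move further at 26 N. That peak is above the suggested 15 N, but it came only after the lid had stopped on the rim.
- **Sideways load:** The first touch in the middle put about 4 N of sideways load on lid_2, so I let go and landed again. The final press also carried up to 7 N sideways. I saw no shift of the lid in the pictures.
- **Last checks:** Both cameras show lid_2 down 6.0 mm, with any remaining tilt within the measurement noise (under 0.01 rad). The other three lids are within 0.11 mm of their starting heights. The other objects in view have not moved, and the robot is clear of everything.

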